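Pry the battery cover off a toy truck

TASK

The demo dump truck lies belly up in its cradle and needs new batteries: lever its clipped-in battery cover loose with the pry tool under the cover's lip (keep the fingers off the cover while it is still clipped in). Then lay the tool back on the black rubber mat and lay the loose cover flat in the white tray, ridge up. Leave the other toys and things on the table where they are.

Things in the scene. Friction and masses are not known exactly. Their poses are not given: they have to be found in the camera images.
- truck: Toy dump truck, blue and black, belly up in a plywood cradle fixed to the table; 168 mm wide over the side steps (x), 250 mm long (y). Origin on the table under its centre, z up. Pry from its -x side; chassis side wall at x = -52 mm. Four wheels of radius 30 mm at y = +-85 mm, centres 97 mm above the table, |x| from 55 to 79 mm. The battery cover lies on its belly.
- truck_well (a point): Centre of the seat of the cover, at truck (-4, 0, 115) mm, axes as the truck's: a ledge 115 mm above the table round the battery well. A rim 6 mm high stands round the cover with 1 mm play, flush with its top, with a 44 mm wide gap on the -x side for the cover's lip.
- truck_step (a point): Middle of the upper outer edge of the solid side step on the -x side, at truck (-84, 0, 107) mm: the fulcrum. The flat step reaches from here in to the chassis wall (x = -52 mm) and is 90 mm long (y). Between step and lip is a gap 8 mm high for the blade, closed by the chassis wall 32 mm in from this edge.
- catch_1 (a point): Sprung round catch at truck (-34, 40, 126) mm, 12 mm across, housing |y| from 44 to 66 mm, top 133 mm above the table. It and catch_2 overlap the cover's edges by 2 mm from above and give way sideways: some 12 to 20 N up at the lip. Once the lip is about 8 mm up they have let go and the cover stays up, tilted about its far (+x) edge, even without the tool.
- catch_2 (a point): The same catch on the other edge, at truck (-34, -40, 126) mm.
- cover: Battery cover, loose grey plate 80 (x) by 72 (y) by 6 mm, 50 g. Origin at the centre of its underside, z up through the ridge; seated at point truck_well, axes along the truck's. A lip 40 mm wide, 6 mm thick, runs on to x = -60 mm. On top a finger ridge, x from -17 to 33 mm, 12 mm wide, 16 mm high above the plate.
- cover_lip (a point): Middle of the lip's lower outer edge, at (-60, 0, 0) mm in the cover; seated it is 115 mm above the table and 12 mm outside the chassis wall.
- cover_ridge (a point): Middle of the ridge's top, at (8, 0, 22) mm in the cover.
- pry: Pry tool, 170 mm long, 110 g: wooden handle 85 (x from -75 to 10 mm) by 20 (y) by 26 mm high, and a straight flat steel blade from x = 10 to 95 mm, 16 mm wide, 4 mm thick, its mid-plane 13 mm above the tool's underside. Origin on the underside, x to the tip. Its centre of mass is near x = -5 mm. It lies on the mat, the handle flat.
- pry_tip (a point): End of the blade, mid-width and mid-thickness: (95, 0, 13) mm in the tool.
- mat: Black rubber mat fixed to the table, 230 (x) by 110 (y) by 4 mm; origin at the centre of its underside.
- tray: White open tray fixed to the table, 170 (x) by 140 (y) by 30 mm high, walls and floor about 4 mm; origin at the centre of its underside.
- car_a: Toy car, orange, 90 x 50 x 42 mm, bystander; origin under its centre.
- car_b: Toy car, green, 90 x 50 x 42 mm, bystander; origin under its centre.
- drum: Toy drum, 98 mm across, 100 mm high, bystander; origin under its centre.
- cat: White cat figure, 80 mm across, 120 mm high, bystander; origin under its centre.
- jar: Clear jar with a lid, 64 mm across, 85 mm high, bystander; origin under its centre.
- cellbox: Flat cardboard box of batteries, 100 x 60 x 22 mm, bystander; origin under its centre.
Mind the look-alikes: they are no part of the job. Several things have the shape of the tray; the one meant has the colours described above.

How it is judged (in metres and radians):
On the way:
1. the cover's lip has been levered up past the catches (7 mm or more above its seated height), the blade's tip within 30 mm of the lip, the cover still on the truck and not held by the fingers (z of cover_lip in the frame of truck above 0.122 m and horizontal distance between cover and truck below 0.04 m and distance between pry_tip and cover_lip below 0.03 m and contact force between the fingers and cover below 0.5 N), for 0.1 s.
At the end, for the whole second after the job is handed in: Cover at rest in the tray, flat within 0.2 rad, ridge up, origin within 60 mm (x), 50 mm (y) of the tray centre, under 35 mm above its underside. Pry tool at rest on the mat, level within 0.27 rad, origin within 100 mm (x), 50 mm (y) of the mat centre, under 40 mm above its underside (x of cover in the frame of tray between -0.06 and 0.06 m and y of cover in the frame of tray between -0.05 and 0.05 m and z of cover in the frame of tray below 0.035 m and angle between cover's own z axis and vertical below 0.2 rad and linear speed of each of cover, pry below 0.02 m/s and x of pry in the frame of mat between -0.1 and 0.1 m and y of pry in the frame of mat between -0.05 and 0.05 m and z of pry in the frame of mat below 0.04 m and angle between the x axis of pry and the z axis of mat, either way round above 1.3 rad); the robot touches nothing.
It fails at once if the fingers press or pull on the cover (over 3 N) while it is still clipped in (contact force between the fingers and cover above 3 N and z of cover_lip in the frame of truck between 0.111 and 0.119 m and horizontal distance between cover and truck below 0.02 m).
It fails at once if a bystander has been moved more than 30 mm (distance of any of car_a, car_b, drum, cat, jar, cellbox from where it was at the start of the episode above 0.03 m).
It also fails if it takes over 72 s, if anything falls off the work surface, if the arm or the gripper's body presses on something with over 40 N, if the wrist force passes 120 N, or if a joint passes its speed limit or range.

ROBOT

A 7-joint arm with a two-finger parallel gripper is mounted at the origin on the work surface. World frame = base frame: x ahead of the robot, y to its left, z up, the work surface at z = 0. Lengths are in mm, angles in rad, forces in N, time in s.
With the tool pointing down it reaches from about 400 to 875 mm from the base axis. Payload 4.4 kg.
Tool frame: the origin (TCP) lies at the very end of the fingers, on their centre line; the grasp point (between the pads) lies 19 mm behind it; z points along the fingers, y is the direction in which the jaws open and shut (so a half turn about z gives the same grasp; the last joint's range is limited). The gripper opens to 85 mm and grips with 20 to 120 N. Pads are 22 mm wide; open, the fingers measure 114 mm over their backs; the gripper's body (76 mm by 85 mm) begins 54 mm behind the grasp point. The pads swing forward as they close: fully open they stand 13 mm farther back than shut.
Start: joints at [-1.329, 0.628, 0.038, 1.517, -0.027, 0.996, -0.02], TCP at [196.902, 619.474, 231.313] pointing down, gripper open.
Joint ranges: [-3.06, 3.06], [-0.37, 2.12], [-1.25, 1.32], [0.18, 2.47], [-1.1, 4.24], [0.23, 1.98], [-2.94, 2.94]. Speed limits (rad/s): [2.57, 2.57, 3.14, 3.14, 3.14, 3.14, 3.14].

INTERFACE

Orientations are given as [roll, pitch, yaw] about the fixed x, y, z axes, in that order (R = Rz(yaw) Ry(pitch) Rx(roll)).
In Python, from cell import ctrl gives the robot as it stands.
- The arm moves only by the shell command python3 -m crank 'ROWS' [OPENING]. ROWS is JSON, a list that holds one entry, the list of rows, each a list of 6 numbers: the shift along the tool's x, y, z in units of 30 mm (1.0 is 30 mm), then the turn, a rotation vector about the tool's x, y, z in units of 6 degrees (1.0 is 6 degrees). In form: [[[tx, ty, tz, rx, ry, rz], ...]]. A call has 1 to 12 rows; each row shifts and turns the pose as measured when the row begins, along the tool's axes as they then stand; what a row does not reach is not made up. A row lasts 1/12 s, in which the tool goes at most 41.7 mm and 7.16 degrees, less where a joint would pass 70% of its speed; a pose out of reach is approached as far as the arm can. A call is refused whole if a number of a shift passes 1 or a number of a turn 1, either way. A call with a gripper value outside its range is refused whole. OPENING is the gripper command: -1 is fully open, 1 is shut, values between are in proportion, set as the call begins (- or left out, the last holds). The fingers move at their own pace and stop on an object; the grip force is fixed at half the most. Time passes only in rows, so rows that do not move let the fingers close. It gives the time, the measured TCP pose, the force and the opening at its end, in the units of the state.
- ctrl.read_state(): the state, without advancing time (a new reading comes with each control period).
- ctrl.get_image(name): name is "side" or "top" or "wrist"; returns a dict with "color" (400x640x3 uint8, red, green, blue), "depth" (400x640 float32, mm along the optical axis (not along the pixel's ray), 0 where there is no reading), "camera_matrix" (3x3 intrinsics, pixels), "k1" (the pictures are not rectified: a ray, as slopes to the right and down, at radius r is drawn at 1 + k1 r^2 times it, then the intrinsics apply), "R" (3x3) and "t" (3): a world point X has camera coordinates R X + t. Camera axes: x right, y down, z forward; pixel columns grow to the right and rows downward; lengths in mm; the calibration is good to about 2 mm. A picture is of the moment at which its call begins.
- ctrl.finish_job(): hands the job in, once; it reports no verdict.
Trained networks look in a picture, given as the dict that the camera call returned (one of the last four; its "shot" number tells which), for a name from the list of things; names that differ only in an ending like _2 or _b are one class to them, and where a whole thing is asked for, a point or a joint stands for the part that bears it (a point fixed in the world has none). Each returns a list of dicts, best first, with "conf" (0 to 1); they miss things now and then, are a little off and sometimes report something else, mostly with a low value. They report only what shows in the picture. A call takes as long as a camera call. They do not tell look-alikes from the thing itself.
- ctrl.search_frame(query, picture): "extent" ([centre column, centre row, width, height] in pixels, round what is visible of it).
The state is a dict: "clock": time; "qpos": joint angles; "qd": joint speeds; "tau": joint torques, N m; "eef_pos": TCP position; "tool_rot": TCP orientation; "force": force on the tool from outside, world axes, zero at the start; "torque": the same for the moment, N m; "width": finger opening in mm.
Only numpy, scipy, OpenCV 4.12 (cv2) and the standard library are available. Lean on these libraries where they do the work, as an engineer would, in place of code of your own. Each camera call takes 0.05 s, during which the arm holds its last target. There are 200 camera calls.

## Working session

There is one attempt and no reset: what is moved stays moved. The work goes in short steps, Python scripts to look and compute and a shell command to move; the robot and the scene stay as the last step left them, time stands still between calls to the robot, and variables do not carry over. Pictures are saved under pics/ and viewed, about 8 in all and at most 12, crops included, and the job is handed in when it is done.

```bash
mkdir -p pics; ls; cat > h.py <<'E'
import numpy as np, cv2
from cell import ctrl
from scipy.spatial.transform import Rotation as Ro
def ray(p,uv):
    K=p["camera_matrix"];k=p["k1"]
    d=np.array([(uv[0]-K[0][2])/K[0][0],(uv[1]-K[1][2])/K[1][1]]);s=d.copy()
    for _ in range(20): s=d/(1+k*(s@s))
    return np.array([s[0],s[1],1])
def world(p,uv,z=None,depth=None):
    r=ray(p,uv);R=np.array(p["R"]);t=np.array(p["t"])
    o=-R.T@t;d=R.T@r
    if z is not None: return o+d*(z-o[2])/d[2]
    if depth is None: depth=p["depth"][int(uv[1]),int(uv[0])]
    return o+d*depth
def cloud(p):
    K=np.array(p["camera_matrix"]);h,w=p["depth"].shape
    u,v=np.meshgrid(np.arange(w),np.arange(h))
    d=np.stack([(u-K[0,2])/K[0,0],(v-K[1,2])/K[1,1]],-1);s=d.copy()
    for _ in range(15): s=d/(1+p["k1"]*(s**2).sum(-1,keepdims=True))
    c=np.concatenate([s,np.ones((h,w,1))],-1)*p["depth"][...,None]
    X=(c-np.array(p["t"]))@np.array(p["R"]); X[p["depth"]==0]=np.nan
    return X
def proj(p,X):
    c=np.array(p["R"])@X+np.array(p["t"]);s=c[:2]/c[2];s=s*(1+p["k1"]*(s@s));K=p["camera_matrix"]
    return s[0]*K[0][0]+K[0][2],s[1]*K[1][1]+K[1][2]
def save(p,n,crop=None,sc=1):
    im=p["color"][...,::-1]
    if crop: im=im[crop[1]:crop[3],crop[0]:crop[2]]
    cv2.imwrite("pics/"+n,cv2.resize(im,None,fx=sc,fy=sc,interpolation=cv2.INTER_CUBIC))
E
python3 - <<'E'
from h import *
s=ctrl.read_state();print({k:np.round(s[k],3).tolist() for k in s})
a=ctrl.get_image("top");save(a,"top.png");
print(np.array(a["R"]).round(3).tolist(),a["t"])
for q in ["truck","cover","cover_ridge","cover_lip","pry","pry_tip","mat","tray","catch_1","truck_step"]:
    for r in ctrl.search_frame(q,a)[:4]:
        e=r["extent"];print(q,round(r["conf"],2),np.round(e).tolist(),world(a,e[:2]).round().tolist())
b=ctrl.get_image("side");save(b,"side.png")
E
```

```text
pics
{'clock': 0.0, 'qpos': [-1.329, 0.629, 0.038, 1.518, -0.027, 0.996, -0.02], 'qd': [-0.001, -0.0, 0.001, 0.001, -0.001, -0.0, 0.0], 'tau': [-0.0, -56.34, 1.226, -19.345, 0.011, 0.01, 0.0], 'eef_pos': [196.708, 618.819, 230.395], 'tool_rot': [-3.14, 0.0, 2.834], 'force': [-0.349, 0.183, 0.059], 'torque': [0.01, 0.025, 0.022], 'width': 85.436}
[[-0.006, -1.0, -0.004], [-0.998, 0.007, -0.062], [0.062, 0.004, -0.998]] [  14.56752157  518.7991131  1782.16416316]
truck 0.82 [290.0, 205.0, 53.0, 74.0] [537.0, 90.0, 136.0]
truck 0.43 [382.0, 159.0, 28.0, 20.0] [698.0, -221.0, 49.0]
cover 0.87 [291.0, 205.0, 29.0, 24.0] [536.0, 86.0, 129.0]
cover_ridge 0.77 [292.0, 203.0, 34.0, 27.0] [543.0, 82.0, 140.0]
cover_lip 0.95 [291.0, 202.0, 29.0, 24.0] [545.0, 88.0, 135.0]
pry 0.7 [221.0, 223.0, 12.0, 45.0] [486.0, 335.0, 22.0]
pry_tip 0.5 [220.0, 222.0, 17.0, 45.0] [487.0, 339.0, 16.0]
mat 0.94 [219.0, 229.0, 40.0, 76.0] [463.0, 339.0, 33.0]
tray 0.91 [426.0, 299.0, 48.0, 55.0] [218.0, -370.0, 4.0]
tray 0.77 [413.0, 219.0, 52.0, 57.0] [495.0, -331.0, -0.0]
catch_1 0.64 [289.0, 207.0, 57.0, 76.0] [531.0, 94.0, 125.0]
catch_1 0.43 [218.0, 229.0, 41.0, 72.0] [462.0, 343.0, 28.0]
truck_step 0.63 [288.0, 206.0, 54.0, 79.0] [534.0, 96.0, 126.0]
```

```bash
python3 - <<'E'
from h import *
im=cv2.imread("pics/top.png")[120:340,170:470]
cv2.imwrite("pics/top_c.png",cv2.resize(im,None,fx=2.6,fy=2.6,interpolation=cv2.INTER_CUBIC))
E
```

```text
(no output)
```

View pics/top_c.png

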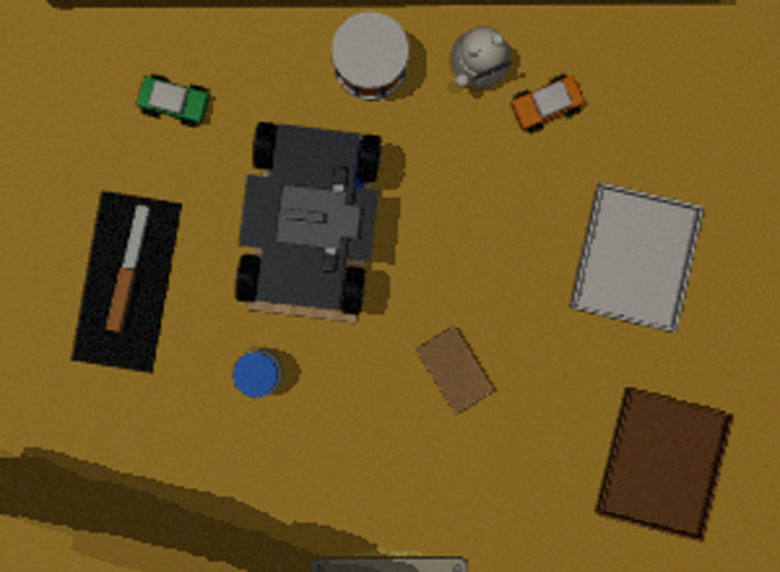

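View pics/side.png

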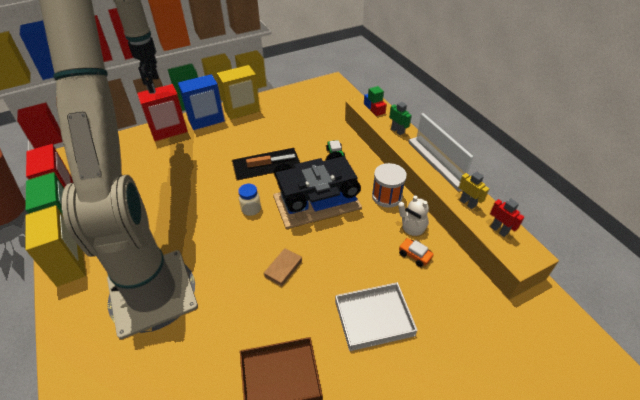

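The side and top views agree. In the top crop (x2.6) the truck is at (310,220) with its lip and catches to the right, i.e. world -y. The pry is on the black mat at (127,270), with its tip towards world +x.

Two things are tray-shaped: the white one at crop (637,257), full image (413,219), and the brown one at (665,463), full image (426,299). The white one fits the description, and this enlarged crop confirms it.

Next I'll measure poses from the depth cloud.

```bash
python3 - <<'E'
from h import *
a=ctrl.get_image("top");X=cloud(a);c=a["color"].astype(int)
hsv=cv2.cvtColor(a["color"],cv2.COLOR_RGB2HSV)
def rect(m,n):
    P=X[m][:,:2]; P=P[~np.isnan(P).any(1)].astype(np.float32)
    print(n,len(P),[np.round(v,1) for v in cv2.minAreaRect(P)],"zmed",np.nanmedian(X[m][:,2]).round(1))
box=lambda x0,x1,y0,y1:(X[...,0]>x0)&(X[...,0]<x1)&(X[...,1]>y0)&(X[...,1]<y1)
Z=X[...,2]
rect(box(330,620,250,430)&(c.sum(-1)<90),"mat")
nb=box(380,610,270,400)&(c.sum(-1)>=110)&(hsv[...,0]>3)
# handle/blade
h=box(350,600,280,390)&(Z>12)&(Z<45);rect(h,"pry depth")
bl=box(380,600,285,385)&(hsv[...,1]<70)&(c.sum(-1)>200);rect(bl,"blade")
wd=box(380,520,300,385)&(hsv[...,1]>110)&(c.sum(-1)>120)&(hsv[...,0]<17);rect(wd,"handle")
rect(box(370,620,-430,-230)&(hsv[...,1]<70)&(c.sum(-1)>200),"tray")
rect(box(380,680,0,180)&(Z>85)&(Z<150),"truck")
rect(box(480,600,0,180)&(Z>100)&(Z<114),"steps")
print(world(a,[(142+.0)/2.6+170,207/2.6+120],z=17),world(a,[115/2.6+170,330/2.6+120],z=30))
E
```

```text
mat 1733 [array([468.2, 345.2]), array([109.9, 229.1]), np.float64(80.2)] zmed 3.6
pry depth 330 [array([468.5, 338.3]), array([ 96.7, 226.3]), np.float64(87.1)] zmed 22.1
blade 117 [array([527.3, 332.9]), array([19.5, 83.3]), np.float64(76.3)] zmed 19.6
handle 138 [array([443.9, 350.2]), array([21.5, 83.4]), np.float64(76.4)] zmed 30.3
tray 1966 [array([ 495.7, -331. ]), array([141. , 170.1]), np.float64(76.2)] zmed 5.1
truck 3240 [array([543.7,  97.9]), array([168.2, 227.3]), np.float64(82.8)] zmed 120.2
steps 493 [array([541.2,  94.6]), array([116.5, 171. ]), np.float64(0.3)] zmed 107.6
[565.37732146 322.19235173  17.        ] [402.40961612 354.63842807  30.        ]
```

```bash
cat >> h.py <<'E'
def go(pos,yaw,tilt=0,axis=None):
    """remaining shift (30mm units) in tool axes and turn (6deg units); yaw deg of tool x, tilt deg about world horizontal axis (yaw deg)"""
    s=ctrl.read_state();R=Ro.from_euler("xyz",s["tool_rot"])
    T=Ro.from_euler("xyz",[180,0,yaw],degrees=True)
    if tilt: T=Ro.from_rotvec(np.deg2rad(tilt)*np.array([np.cos(np.deg2rad(axis)),np.sin(np.deg2rad(axis)),0]))*T
    d=R.inv().apply(np.array(pos)-s["eef_pos"])/30
    w=np.rad2deg((R.inv()*T).as_rotvec())/6
    print("go shift",d.round(2),"turn",w.round(2),"| clock",round(s["clock"],2),"pos",np.round(s["eef_pos"],1),"rpy",np.rad2deg(s["tool_rot"]).round(1),"F",np.round(s["force"],1),"w",round(s["width"],1),"q7",round(s["qpos"][6],2))
E
python3 -m crank '[[[-0.92,-0.5,0,0,0,-0.08],[-0.92,-0.5,0,0,0,-0.08],[-0.92,-0.5,0,0,0,-0.08],[-0.92,-0.5,0,0,0,-0.08],[-0.92,-0.5,0,0,0,-0.08],[-0.92,-0.5,0,0,0,-0.08],[-0.92,-0.5,0,0,0,-0.08],[-0.92,-0.5,0,0,0,-0.08],[-0.92,-0.5,0,0,0,-0.08],[-0.92,-0.5,0,0,0,-0.08],[-0.92,-0.5,0,0,0,-0.08],[-0.92,-0.5,0,0,0,-0.08]]]' -- -1 || python3 -m crank '[[[-0.92,-0.5,0,0,0,-0.08],[-0.92,-0.5,0,0,0,-0.08],[-0.92,-0.5,0,0,0,-0.08],[-0.92,-0.5,0,0,0,-0.08],[-0.92,-0.5,0,0,0,-0.08],[-0.92,-0.5,0,0,0,-0.08],[-0.92,-0.5,0,0,0,-0.08],[-0.92,-0.5,0,0,0,-0.08],[-0.92,-0.5,0,0,0,-0.08],[-0.92,-0.5,0,0,0,-0.08],[-0.92,-0.5,0,0,0,-0.08],[-0.92,-0.5,0,0,0,-0.08]]]'
python3 - <<'E'
from h import *
go([458,347,120],167.3)
p=ctrl.get_image("wrist");save(p,"w1.png")
R=np.array(p["R"]);print((-R.T@p["t"]).round(),R.round(2).tolist())
E
```

```text
clock: 1.65
eef_pos: [474.2, 360.3, 229.6]
tool_rot: [3.134, -0.005, 2.959]
force: [-1.1, 0.7, -0.0]
width: 85.5
go shift [ 0.43 -0.56  3.65] turn [ 0.07 -0.05  0.37] | clock 1.65 pos [474.2 360.3 229.6] rpy [179.6  -0.3 169.5] F [-1.1  0.7 -0. ] w 85.5 q7 0.7
[411. 371. 373.] [[0.18, 0.98, 0.01], [0.95, -0.18, 0.26], [0.25, -0.04, -0.97]]invalid input: not JSON, or not a number
```

View pics/w1.png

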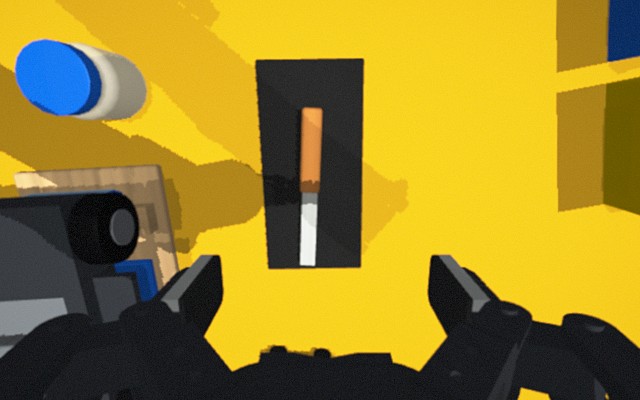

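The wrist picture shows the pry on the mat: handle end at (312,108), shoulder at (310,192), blade tip at (308,265).

```bash
python3 - <<'E'
from h import *
p=ctrl.get_image("wrist")
for n,uv,z in [("end",(312,108),30),("shoulder",(310.5,192),30),("tip",(308.5,265),19)]: print(n,world(p,uv,z=z).round(1),world(p,uv).round(1))
go([458,347,120],167.3)
E
```

```text
end [412.9 354.5  30. ] [412.9 354.5  31.4]
shoulder [494.1 336.3  30. ] [496.2 335.5  20.7]
tip [579.  316.1  19. ] [588.1 313.4  -0.9]
go shift [ 0.63 -0.42  3.65] turn [ 0.04 -0.01  0.27] | clock 1.75 pos [479.1 355.2 229.6] rpy [ 1.797e+02 -1.000e-01  1.689e+02] F [-0.5 -0.3 -0. ] w 85.6 q7 0.7
```

```bash
python3 -m crank '[[[0.3,-0.2,0.8,0,0,0.2],[0.25,-0.2,0.8,0,0,0.1],[0,0,0.8,0,0,0],[0,0,0.8,0,0,0],[0,0,0.8,0,0,0],[0,0,0,0,0,0]]]' -0.4
python3 - <<'E'
from h import *
go([461.5,346,7],167)
p=ctrl.get_image("wrist");save(p,"w2.png")
E
```

```text
clock: 2.25
eef_pos: [464.2, 348.0, 108.6]
tool_rot: [3.129, 0.005, 2.908]
force: [-1.2, -0.6, -0.2]
width: 59.8
go shift [ 0.09 -0.13  3.38] turn [ 0.12  0.05 -0.06] | clock 2.25 pos [464.2 348.  108.6] rpy [179.3   0.3 166.6] F [-1.2 -0.6 -0.2] w 59.8 q7 0.66
```

View pics/w2.png

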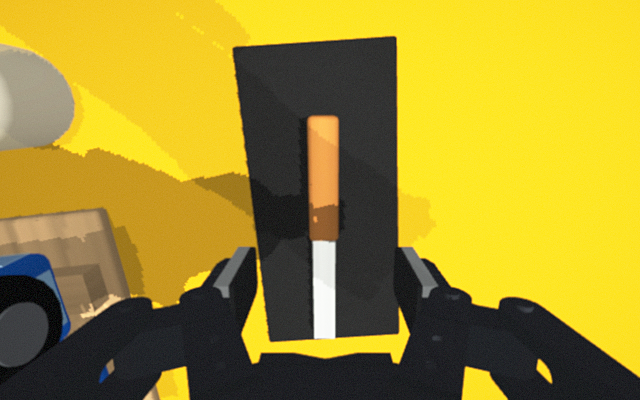

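Handle and blade run straight up the image, centred between the fingers: end at (323,116), shoulder at (324,240). Descending.

```bash
python3 - <<'E'
from h import *
p=ctrl.get_image("wrist")
for n,uv,z in [("end",(323,116),30),("shoulder",(324,240),30)]: print(n,world(p,uv,z=z).round(1))
E
python3 -m crank '[[[0.1,-0.05,0.6,0.1,0,0],[0,0,0.6,0,0,0],[0,0,0.6,0,0,0],[0,0,0.6,0,0,0],[0,0,0.3,0,0,0],[0,0,0,0,0,0]]]'
python3 - <<'E'
from h import *
go([461.5,346,7],167)
E
```

```text
end [405.3 363.1  30. ]
shoulder [487.1 344.3  30. ]
clock: 2.85
eef_pos: [472.5, 357.8, 41.1]
tool_rot: [3.116, 0.023, 2.908]
force: [0.7, -0.7, 0.0]
width: 59.7
go shift [ 0.29 -0.49  1.12] turn [ 0.24  0.22 -0.06] | clock 2.85 pos [472.5 357.8  41.1] rpy [178.5   1.3 166.6] F [ 0.7 -0.7  0. ] w 59.7 q7 0.65
```

```bash
python3 -m crank '[[[0.25,-0.3,0.2,0.2,0.2,0],[0.1,-0.1,0.1,0.1,0,0],[0,0,0,0,0,0]]]'
python3 - <<'E'
from h import *
go([461,349,7],167)
E
```

```text
clock: 3.1
eef_pos: [460.6, 349.6, 34.7]
tool_rot: [-3.137, 0.003, 2.908]
force: [-0.4, -0.1, 0.5]
width: 59.7
go shift [-0.01 -0.01  0.92] turn [-0.04  0.03 -0.06] | clock 3.1 pos [460.6 349.6  34.7] rpy [-179.8    0.2  166.6] F [-0.4 -0.1  0.5] w 59.7 q7 0.65
```

```bash
python3 -m crank '[[[0,0,0.3,0,0,0],[0,0,0.3,0,0,0],[0,0,0.2,0,0,0],[0,0,0,0,0,0],[0,0,0,0,0,0]]]'
python3 - <<'E'
from h import *
go([461,349,7],167)
E
```

```text
clock: 3.52
eef_pos: [461.6, 350.3, 10.0]
tool_rot: [-3.14, 0.005, 2.909]
force: [0.3, -0.5, 0.1]
width: 59.9
go shift [ 0.01 -0.05  0.1 ] turn [-0.02  0.05 -0.06] | clock 3.52 pos [461.6 350.3  10. ] rpy [-179.9    0.3  166.7] F [ 0.3 -0.5  0.1] w 59.9 q7 0.65
```

```bash
python3 -m crank '[[[0,0,0.08,0,0,0],[0,0,0,0,0,0],[0,0,0,0,0,0],[0,0,0,0,0,0],[0,0,0,0,0,0],[0,0,0,0,0,0],[0,0,0,0,0,0],[0,0,0,0,0,0]]]' 1
python3 -m crank '[[[0,0,-0.3,0,0,0],[0,0,-0.5,0,0,0],[0,0,-0.8,0,0,0],[0,0,-0.8,0,0,0],[0,0,-0.8,0,0,0],[0,0,-0.8,0,0,0],[0,0,-0.8,0,0,0],[0,0,-0.8,0,0,0],[0,0,0,0,0,0]]]'
python3 - <<'E'
from h import *
go([461,349,200],167)
p=ctrl.get_image("wrist");save(p,"w3.png")
E
```

```text
clock: 4.18
eef_pos: [461.7, 350.3, 7.5]
tool_rot: [-3.14, 0.005, 2.908]
force: [-0.1, -0.2, -1.8]
width: 18.7
clock: 4.93
eef_pos: [459.3, 349.4, 185.8]
tool_rot: [-3.136, 0.002, 2.908]
force: [1.0, 0.5, -1.2]
width: 18.9
go shift [-0.06 -0.   -0.47] turn [-0.05  0.02 -0.06] | clock 4.93 pos [459.3 349.4 185.8] rpy [-1.797e+02  1.000e-01  1.666e+02] F [ 1.   0.5 -1.2] w 18.9 q7 0.65
```

View pics/w3.png

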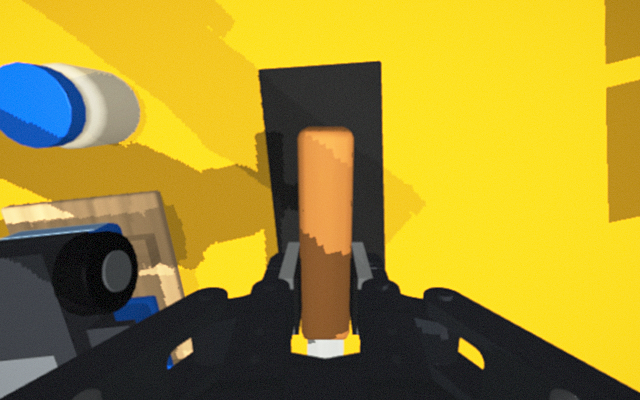

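Lift works: the handle is held level-looking, from (325,130) to (326,338). In this grasp joint 7 would end near 3.1 rad at the truck, past its 2.94 limit. I'll put the tool back on the mat and regrasp it half a turn round, which also puts the camera on the tip side.

```bash

python3 -m crank '[[[0,0,0.8,0,0,0],[0,0,0.8,0,0,0],[0,0,0.8,0,0,0],[0,0,0.8,0,0,0],[0,0,0.8,0,0,0],[0,0,0.8,0,0,0],[0,0,0.5,0,0,0],[0,0,0.2,0,0,0],[0,0,0,0,0,0]]]'
python3 - <<'E'
from h import *
go([461.6,350.3,8],166.7)
E
```

```text
clock: 5.73
eef_pos: [454.9, 345.0, 9.6]
tool_rot: [-3.131, -0.002, 2.909]
force: [-0.8, -0.3, -1.9]
width: 19.1
go shift [-0.18  0.22  0.05] turn [-0.1  -0.02 -0.01] | clock 5.73 pos [454.9 345.    9.6] rpy [-1.794e+02 -1.000e-01  1.667e+02] F [-0.8 -0.3 -1.9] w 19.1 q7 0.65
```

```bash
python3 - <<'E'
from h import *
from scipy.optimize import least_squares
a=ctrl.get_image("top");X=cloud(a)
m=(X[...,0]>380)&(X[...,0]<720)&(X[...,1]>-20)&(X[...,1]<210);P=X[m];P=P[P[:,2]>60]
def H(x,y):
    h=np.full(x.shape,np.nan)
    w=(abs(abs(y)-85)<29)&(abs(x)>55)&(abs(x)<79);h[w]=97+np.sqrt(900-(abs(y[w])-85)**2)
    h[(abs(x)>54)&(abs(x)<84)&(abs(y)<45)]=107
    c=x+4;pl=(abs(c)<40)&(abs(y)<36)|((c<-38)&(c>-60)&(abs(y)<20));h[pl]=121
    h[(c>-17)&(c<33)&(abs(y)<6)]=137
    h[(abs(x)>84)&(abs(y)<45)]=60
    return h
def cost(v):
    t=np.deg2rad(v[2]);d=P[:,:2]-v[:2];x=d@[np.cos(t),np.sin(t)];y=d@[-np.sin(t),np.cos(t)]
    h=H(x,y);r=np.clip(abs(P[:,2]-v[3]-h),0,12);r[np.isnan(h)]=6;return r.sum()
from scipy.optimize import differential_evolution as de
for t0 in (82,262):
    r=de(cost,[(525,560),(80,115),(t0-8,t0+8),(-4,4)],seed=1,maxiter=150,popsize=12);print(t0,r.x.round(2),r.fun)
E
```

```text
82 [544.32  97.52  82.42  -0.65] 16128.01536079914
262 [ 5.4433e+02  9.7350e+01  2.6271e+02 -2.6000e-01] 16957.61432778991
```

```bash

python3 -m crank '[[[0,0,0.05,0,0,0],[0,0,0,0,0,0],[0,0,0,0,0,0],[0,0,0,0,0,0]]]' -0.4
python3 -m crank '[[[0,0,-0.6,0,0,0],[0,0,-0.8,0,0,0],[0,0,-0.8,0,0,0],[0,0,0,0,0,1],[0,0,0,0,0,1],[0,0,0,0,0,1],[0,0,0,0,0,1],[0,0,0,0,0,1],[0,0,0,0,0,1],[0,0,0,0,0,1],[0,0,0,0,0,1],[0,0,0,0,0,1]]]'
python3 -m crank '[[[0,0,0,0,0,1],[0,0,0,0,0,1],[0,0,0,0,0,1],[0,0,0,0,0,1],[0,0,0,0,0,1],[0,0,0,0,0,1],[0,0,0,0,0,1],[0,0,0,0,0,1],[0,0,0,0,0,1],[0,0,0,0,0,1],[0,0,0,0,0,1],[0,0,0,0,0,1]]]'
python3 -m crank '[[[0,0,0,0,0,1],[0,0,0,0,0,1],[0,0,0,0,0,1],[0,0,0,0,0,1],[0,0,0,0,0,1],[0,0,0,0,0,1],[0,0,0,0,0,1],[0,0,0,0,0,1],[0,0,0,0,0,1]]]'
python3 - <<'E'
from h import *
go([455,345,7.5],-13.3)
E
```

```text
clock: 6.12
eef_pos: [457.0, 346.6, 12.0]
tool_rot: [-3.136, 0.001, 2.908]
force: [0.1, -0.4, -0.3]
width: 59.5
clock: 7.12
eef_pos: [462.4, 352.3, 93.8]
tool_rot: [3.123, -0.005, 1.922]
force: [-0.7, 0.2, -1.1]
width: 59.7
clock: 8.12
eef_pos: [464.7, 359.6, 105.5]
tool_rot: [-3.13, -0.04, 0.604]
force: [0.4, -0.4, -0.3]
width: 59.8
clock: 8.87
eef_pos: [464.9, 366.3, 113.2]
tool_rot: [-3.084, -0.009, -0.382]
force: [0.1, 0.2, -0.2]
width: 59.9
go shift [-0.08  0.98  3.47] turn [-0.54 -0.13 -1.42] | clock 8.87 pos [464.9 366.3 113.2] rpy [-176.7   -0.5  -21.9] F [ 0.1  0.2 -0.2] w 59.9 q7 -1.78
```

```bash

python3 -m crank '[[[0,0.4,0.6,-0.3,-0.1,-0.7],[0,0.4,0.8,-0.2,0,-0.6],[0,0.1,0.8,0,0,0],[0,0,0,0,0,0],[0,0,0,0,0,0]]]'
python3 - <<'E'
from h import *
go([456,346,7.5],-13.3)
p=ctrl.get_image("wrist");save(p,"w4.png",sc=0.8)
go([456,346,7.5],-13.3)
E
```

```text
clock: 9.28
eef_pos: [458.3, 346.6, 48.7]
tool_rot: [-3.129, -0.005, -0.24]
force: [1.0, -0.5, 0.2]
width: 59.6
go shift [-0.08  0.05  1.37] turn [-0.12 -0.05 -0.08] | clock 9.28 pos [458.3 346.6  48.7] rpy [-179.3   -0.3  -13.8] F [ 1.  -0.5  0.2] w 59.6 q7 -1.59
go shift [-0.07  0.06  1.38] turn [-0.12 -0.05 -0.08] | clock 9.33 pos [458.2 346.7  48.8] rpy [-179.3   -0.3  -13.8] F [-0.2 -0.1 -0.1] w 59.7 q7 -1.59
```

View pics/w4.png

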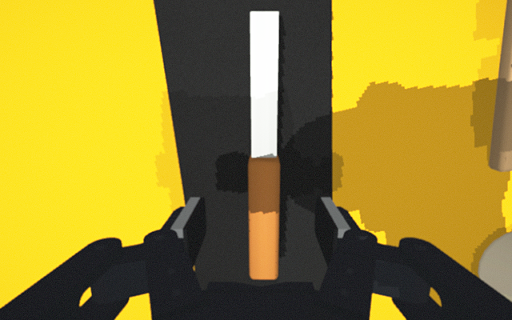

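The tool is aligned between the fingers: tip at (264,12), shoulder at (264,157), at 0.8 scale. Regrasping.

```bash

python3 -m crank '[[[-0.07,0.06,0.4,-0.1,0,-0.1],[0,0,0.4,0,0,0],[0,0,0.4,0,0,0],[0,0,0.15,0,0,0],[0,0,0,0,0,0],[0,0,0,0,0,0]]]'
python3 - <<'E'
from h import *
go([456,346,7.5],-13.3)
E
```

```text
clock: 9.83
eef_pos: [458.1, 349.1, 9.2]
tool_rot: [-3.133, -0.009, -0.227]
force: [0.4, -0.3, 0.4]
width: 59.6
go shift [-0.05  0.12  0.05] turn [-0.08 -0.09  0.05] | clock 9.83 pos [458.1 349.1   9.2] rpy [-179.5   -0.5  -13. ] F [ 0.4 -0.3  0.4] w 59.6 q7 -1.56
```

```bash

python3 -m crank '[[[0,0.1,0.06,-0.1,-0.1,0],[0,0,0,0,0,0],[0,0,0,0,0,0],[0,0,0,0,0,0],[0,0,0,0,0,0],[0,0,0,0,0,0],[0,0,0,0,0,0],[0,0,0,0,0,0]]]' 1
python3 -m crank '[[[0,0,-0.3,0,0,0],[0,0,-0.6,0,0,0],[0,0,-0.9,0,0,0],[0,0,-0.9,0,0,0],[0,0,-0.9,0,0,0],[0,0,-0.9,0,0,0],[0,0,-0.9,0,0,0],[0,0,-0.9,0,0,0],[0,0,0,0,0,0]]]'
python3 - <<'E'
from h import *
go([515.7,-122.7,205],-13.3)
E
```

```text
clock: 10.5
eef_pos: [458.5, 346.3, 8.9]
tool_rot: [3.14, 0.0, -0.227]
force: [0.2, 0.1, -1.0]
width: 18.7
clock: 11.25
eef_pos: [457.1, 344.0, 208.6]
tool_rot: [3.135, 0.004, -0.231]
force: [1.6, 0.4, -1.0]
width: 18.7
go shift [ 5.46 14.7   0.2 ] turn [0.07 0.04 0.01] | clock 11.25 pos [457.1 344.  208.6] rpy [179.6   0.2 -13.2] F [ 1.6  0.4 -1. ] w 18.7 q7 -1.81
```

```bash

python3 -m crank '[[[0.36,0.98,0,0,0,0],[0.36,0.98,0,0,0,0],[0.36,0.98,0,0,0,0],[0.36,0.98,0,0,0,0],[0.36,0.98,0,0,0,0],[0.36,0.98,0,0,0,0],[0.36,0.98,0,0,0,0],[0.36,0.98,0,0,0,0],[0.36,0.98,0,0,0,0],[0.36,0.98,0,0,0,0],[0.36,0.98,0,0,0,0],[0.36,0.98,0,0,0,0]]]'
python3 - <<'E'
from h import *
go([515.7,-122.7,205],82.6)
E
```

```text
clock: 12.25
eef_pos: [502.3, -34.4, 211.0]
tool_rot: [-3.14, 0.006, -0.214]
force: [1.4, 0.3, -0.3]
width: 18.9
go shift [1.06 2.78 0.19] turn [ -0.06   0.03 -15.81] | clock 12.25 pos [502.3 -34.4 211. ] rpy [-179.9    0.3  -12.3] F [ 1.4  0.3 -0.3] w 18.9 q7 -1.1
```

```bash

python3 -m crank '[[[0.2,0.9,0,0,0,0],[0.2,0.9,0,0,0,0],[0.1,0.7,0,0,0,0],[0,0,0,0,0,-1],[0,0,0,0,0,-1],[0,0,0,0,0,-1],[0,0,0,0,0,-1],[0,0,0,0,0,-1],[0,0,0,0,0,-1],[0,0,0,0,0,-1],[0,0,0,0,0,-1],[0,0,0,0,0,-1]]]'
python3 -m crank '[[[0,0,0,0,0,-1],[0,0,0,0,0,-1],[0,0,0,0,0,-1],[0,0,0,0,0,-1],[0,0,0,0,0,-1],[0,0,0,0,0,-1],[0,0,0,0,0,-0.6],[0,0,0,0,0,0]]]'
python3 - <<'E'
from h import *
go([515.7,-122.7,205],82.6)
E
```

```text
clock: 13.25
eef_pos: [493.4, -128.4, 212.5]
tool_rot: [-3.139, 0.009, 0.748]
force: [0.6, -0.6, -0.7]
width: 18.9
clock: 13.92
eef_pos: [488.5, -129.6, 213.0]
tool_rot: [-3.13, 0.006, 1.474]
force: [-0.5, -0.7, -1.0]
width: 18.5
go shift [0.32 0.88 0.26] turn [-0.11  0.06  0.31] | clock 13.92 pos [ 488.5 -129.6  213. ] rpy [-179.3    0.3   84.4] F [-0.5 -0.7 -1. ] w 18.5 q7 0.38
```

```bash

python3 -m crank '[[[0.15,0.45,0.6,-0.1,0.05,0.2],[0.15,0.4,0.6,0,0,0.1],[0,0.05,0.7,0,0,0],[0,0,0,0,0,0],[0,0,0,0,0,0]]]'
python3 - <<'E'
from h import *
p=ctrl.get_image("wrist");save(p,"w5.png")
go([515.7,-122.7,102],82.6)
np.savez("w5.npz",color=p["color"],depth=p["depth"],camera_matrix=p["camera_matrix"],k1=p["k1"],R=p["R"],t=p["t"])
for q in ["cover","cover_lip","truck_step","pry_tip","catch_1"]:
    for r in ctrl.search_frame(q,p)[:2]: print(q,round(r["conf"],2),np.round(r["extent"]).tolist())
E
```

```text
clock: 14.33
eef_pos: [516.3, -125.1, 155.6]
tool_rot: [3.14, 0.001, 1.428]
force: [0.2, -1.0, -1.3]
width: 18.6
go shift [ 0.08 -0.01  1.79] turn [ 0.01  0.01 -0.12] | clock 14.38 pos [ 515.7 -125.   155.6] rpy [1.80e+02 1.00e-01 8.19e+01] F [-0.2  0.9 -1.3] w 18.9 q7 0.37
pry_tip 0.83 [324.0, 182.0, 55.0, 360.0]
```

View pics/w5.png

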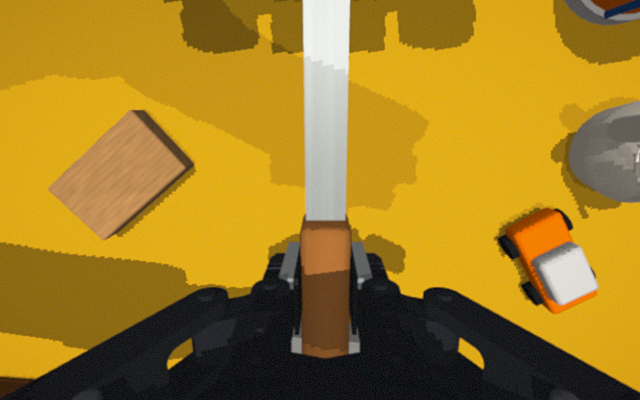

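The blade runs straight forward from the shoulder at (326,220). The truck is out of view. I'll measure how the tool sits in the hand.

```bash
python3 - <<'E'
from h import *
p=dict(np.load("w5.npz"));p["k1"]=float(p["k1"])
s=ctrl.read_state();R=Ro.from_euler("xyz",s["tool_rot"]);X=cloud(p)
f=lambda W:R.inv().apply(W-np.array([516.1,-125.05,155.6])).round(1)
for uv in [(326,20),(326,100),(326,200),(326,212),(326,230),(326,280),(326,320),(326,345)]:
    u,v=uv;W=np.nanmedian(X[v-2:v+3,u-8:u+9].reshape(-1,3),0);print(uv,f(W))
print(f(world(p,(326,220),z=155.6+21)))
E
```

```text
(326, 20) [ 96.3   1.1 -11.2]
(326, 100) [ 69.8   1.1 -11. ]
(326, 200) [ 31.5   1.1 -11.3]
(326, 212) [ 26.6   1.1 -11.3]
(326, 230) [ 22.5   1.1 -21. ]
(326, 280) [  2.3   1.1 -22.4]
(326, 320) [-15.6   1.1 -22.2]
(326, 345) [-27.1   1.2 -22.2]
[ 26.4   1.1 -21. ]
```

```bash

python3 -m crank '[[[0.05,0,0.45,0,0,-0.1],[0,0,0.45,0,0,0],[0,0,0.45,0,0,0],[0,0,0.35,0,0,0],[0,0,0,0,0,0],[0,0,0,0,0,0]]]'
cat >> h.py <<'E'
TR=np.array([544.3,97.5,0]);TY=82.6
def tp(x,y,z):
    t=np.deg2rad(TY);return TR+[x*np.cos(t)-y*np.sin(t),x*np.sin(t)+y*np.cos(t),z]
E
python3 - <<'E'
from h import *
go(tp(-183,0,101.5),TY)
E
```

```text
clock: 15.13
eef_pos: [520.4, -124.5, 108.5]
tool_rot: [3.128, 0.001, 1.44]
force: [0.7, -0.5, 0.1]
width: 18.5
go shift [ 1.34 -0.17  0.23] turn [ 0.13  0.01 -0.02] | clock 15.13 pos [ 520.4 -124.5  108.5] rpy [1.792e+02 1.000e-01 8.250e+01] F [ 0.7 -0.5  0.1] w 18.5 q7 0.42
```

```bash

python3 -m crank '[[[0,-0.17,0.23,0.1,0,0],[0,0,0,0,0,0],[0,0,0,0,0,0]]]'
python3 - <<'E'
from h import *
go(tp(-183,0,102),TY)
E
```

```text
clock: 15.38
eef_pos: [515.9, -124.3, 102.5]
tool_rot: [3.137, 0.001, 1.439]
force: [0.1, 0.9, -1.5]
width: 19.1
go shift [ 1.35 -0.02  0.01] turn [ 0.04  0.01 -0.02] | clock 15.38 pos [ 515.9 -124.3  102.5] rpy [1.797e+02 1.000e-01 8.250e+01] F [ 0.1  0.9 -1.5] w 19.1 q7 0.42
```

```bash

python3 -m crank '[[[0.35,0,0,0,0,0],[0.35,0,0,0,0,0],[0.35,0,0,0,0,0],[0.3,0,0,0,0,0],[0,0,0,0,0,0],[0,0,0,0,0,0]]]'
python3 - <<'E'
from h import *
go(tp(-183,0,102),TY)
p=ctrl.get_image("side");save(p,"s2.png",crop=(260,130,400,230),sc=5.5)
a=ctrl.get_image("top");X=cloud(a)
i=proj(a,tp(-95,0,112));u,v=int(i[0]),int(i[1]);print(i,proj(p,tp(-64,0,115)))
t=np.deg2rad(TY);d=X-TR;x=d[...,0]*np.cos(t)+d[...,1]*np.sin(t);y=-d[...,0]*np.sin(t)+d[...,1]*np.cos(t)
for x0 in range(-140,-50,8):
    m=(abs(x-x0)<4)&(abs(y)<5);m2=(abs(x-x0)<4)&(abs(abs(y)-30)<8);print(x0,np.nanmedian(X[m][:,2]).round(1),np.nanmedian(X[m2][:,2]).round(1))
E
```

```text
clock: 15.88
eef_pos: [522.8, -77.8, 103.6]
tool_rot: [3.135, -0.0, 1.442]
force: [-0.1, 0.3, -1.0]
width: 18.7
go shift [-0.21 -0.04  0.05] turn [ 0.06 -0.    0.  ] | clock 15.88 pos [522.8 -77.8 103.6] rpy [179.6  -0.   82.6] F [-0.1  0.3 -1. ] w 18.7 q7 0.35
(np.float64(316.901815353203), np.float64(206.61588656391254)) (np.float64(322.50499913925586), np.float64(189.99245361693625))
-140 528.0 572.5
-132 526.6 566.9
-124 111.4 526.0
-116 112.2 0.3
-108 114.8 1.6
-100 113.4 0.9
-92 112.6 0.4
-84 111.8 8.7
-76 115.0 108.1
-68 112.2 107.7
-60 120.9 108.5
-52 120.2 113.4
```

View pics/s2.png

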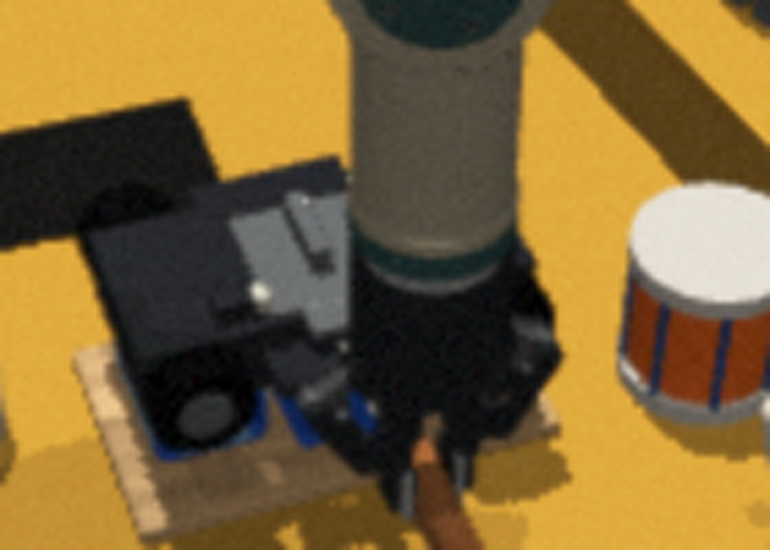

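The side view shows the tool held level towards the lip side, with nothing touching. The top depths give step 108, blade top about 112.5 and lip top 121, so there is clearance. I'll lower 2 mm and slide in.

```bash

python3 -m crank '[[[0,0,0.08,0,0,0],[0,0,0,0,0,0]]]'
python3 -m crank '[[[0.15,0,0,0,0,0],[0.15,0,0,0,0,0],[0.05,0,0,0,0,0],[0,0,0,0,0,0],[0,0,0,0,0,0]]]'
python3 - <<'E'
from h import *
go(tp(-167,0,101.5),TY)
E
```

```text
clock: 16.15
eef_pos: [522.6, -79.2, 101.0]
tool_rot: [3.135, 0.001, 1.44]
force: [1.3, -0.4, -1.0]
width: 19.0
clock: 16.57
eef_pos: [523.9, -69.2, 100.8]
tool_rot: [3.135, 0.001, 1.437]
force: [-0.1, 0.0, -2.0]
width: 18.7
go shift [ 0.03 -0.04 -0.02] turn [ 0.06  0.01 -0.04] | clock 16.57 pos [523.9 -69.2 100.8] rpy [1.796e+02 1.000e-01 8.240e+01] F [-0.1  0.  -2. ] w 18.7 q7 0.34
```

```bash

python3 -m crank '[[[0.01,0,0.15,0,0.5,0],[0.01,0,0.15,0,0.5,0],[0.01,0,0.15,0,0.5,0],[0.01,0,0.15,0,0.5,0],[0,0,0,0,0,0]]]'
cat >> h.py <<'E'
def chk(th):
    t=np.deg2rad(th);a,b=-83,-6.5
    p=tp(-84+a*np.cos(t)-b*np.sin(t),0,107.5+a*np.sin(t)+b*np.cos(t));go(p,TY,-th if 0 else th,TY-90 if 0 else TY-90+180-180+0)
E
python3 - <<'E'
from h import *
s=ctrl.read_state();R=Ro.from_euler("xyz",s["tool_rot"]).as_matrix()
th=np.rad2deg(np.arcsin(R[2,0]));print("tilt",th.round(1));chk(th)
t=np.deg2rad(TY);d=s["eef_pos"]-TR;print("truck xyz",d[0]*np.cos(t)+d[1]*np.sin(t),-d[0]*np.sin(t)+d[1]*np.cos(t),d[2])
E
```

```text
clock: 16.98
eef_pos: [525.4, -64.2, 82.6]
tool_rot: [3.133, -0.216, 1.446]
force: [-1.3, -1.8, -1.8]
width: 18.8
tilt 12.4
go shift [-0.02 -0.07 -0.03] turn [ 0.08 -0.    0.04] | clock 16.98 pos [525.4 -64.2  82.6] rpy [179.5 -12.4  82.8] F [-1.3 -1.8 -1.8] w 18.8 q7 0.57
truck xyz -162.75930081587518 -2.11530205728938 82.6011224822557
```

```bash

python3 -m crank '[[[0.0,-0.05,0.15,0,0.5,0],[0.0,0,0.15,0,0.5,0],[0.0,0,0.15,0,0.5,0],[0,0,0,0,0,0]]]'
python3 - <<'E'
from h import *
s=ctrl.read_state();R=Ro.from_euler("xyz",s["tool_rot"]).as_matrix()
th=np.rad2deg(np.arcsin(R[2,0]));print("tilt",th.round(1));chk(th)
E
python3 -m crank '[[[0.0,0,0.15,0,0.5,0],[0.0,0,0.15,0,0.5,0],[0,0,0,0,0,0]]]'
python3 - <<'E'
from h import *
s=ctrl.read_state();R=Ro.from_euler("xyz",s["tool_rot"]).as_matrix()
th=np.rad2deg(np.arcsin(R[2,0]));print("tilt",th.round(1));chk(th)
a=ctrl.get_image("top");X=cloud(a)
t=np.deg2rad(TY);d=X-TR;x=d[...,0]*np.cos(t)+d[...,1]*np.sin(t);y=-d[...,0]*np.sin(t)+d[...,1]*np.cos(t)
for x0 in range(-90,40,8):
    m=(abs(x-x0)<4)&(abs(y)<17);print(x0,np.nanmedian(X[m][:,2]).round(1),end=' ')
    m=(abs(x-x0)<4)&(abs(abs(y)-22)<8);print(np.nanmedian(X[m][:,2]).round(1))
E
```

```text
clock: 17.32
eef_pos: [525.8, -61.3, 69.5]
tool_rot: [3.129, -0.372, 1.449]
force: [-1.1, -6.3, -3.3]
width: 18.7
tilt 21.3
go shift [ 0.05 -0.07 -0.05] turn [ 0.09 -0.    0.06] | clock 17.32 pos [525.8 -61.3  69.5] rpy [179.3 -21.3  83. ] F [-1.1 -6.3 -3.3] w 18.7 q7 0.73
clock: 17.57
eef_pos: [527.8, -60.4, 60.9]
tool_rot: [3.126, -0.469, 1.45]
force: [1.3, -0.9, -0.8]
width: 19.0
tilt 26.9
go shift [ 0.16 -0.13 -0.04] turn [ 0.11 -0.    0.07] | clock 17.57 pos [527.8 -60.4  60.9] rpy [179.1 -26.9  83.1] F [ 1.3 -0.9 -0.8] w 19.0 q7 0.82
-90 9.2 -0.0
-82 110.1 105.5
-74 111.2 105.9
-66 108.1 106.3
-58 121.8 107.7
-50 120.4 119.3
-42 120.9 118.8
-34 120.3 119.2
-26 120.9 119.8
-18 123.0 122.2
-10 122.0 120.7
-2 125.5 122.5
6 125.5 121.5
14 125.8 121.9
22 124.8 120.4
30 120.2 120.3
38 120.4 121.1
```

```bash
python3 - <<'E'
from h import *
a=ctrl.get_image("top");b=ctrl.get_image("side");w=ctrl.get_image("wrist")
A=cv2.resize(a["color"][160:260,250:370],None,fx=3.3,fy=3.3,interpolation=cv2.INTER_CUBIC)
W=cv2.resize(w["color"],(396,248));B=cv2.resize(b["color"][140:240,260:380],None,fx=3.3,fy=3.3,interpolation=cv2.INTER_CUBIC)
W=cv2.copyMakeBorder(W,0,330-248,0,0,cv2.BORDER_CONSTANT)
cv2.imwrite("pics/m1.png",cv2.vconcat([cv2.hconcat([A,B])])[...,::-1]); cv2.imwrite("pics/m2.png",w["color"][...,::-1])
X=cloud(w)
s=ctrl.read_state();R=Ro.from_euler("xyz",s["tool_rot"])
for v in (10,50,100,150,200,240,280,320):
    print(v,R.inv().apply(np.nanmedian(X[v-2:v+3,318:335].reshape(-1,3),0)-s["eef_pos"]).round(1))
E
```

```text
10 [ 99.2   0.7 -11.1]
50 [ 86.6   0.8 -11.2]
100 [ 69.6   0.8 -11.2]
150 [ 51.4   0.8 -11.3]
200 [ 31.5   0.8 -11. ]
240 [ 18.8   0.8 -22.1]
280 [  2.1   0.8 -22. ]
320 [-15.6   0.9 -22. ]
```

View pics/m1.png

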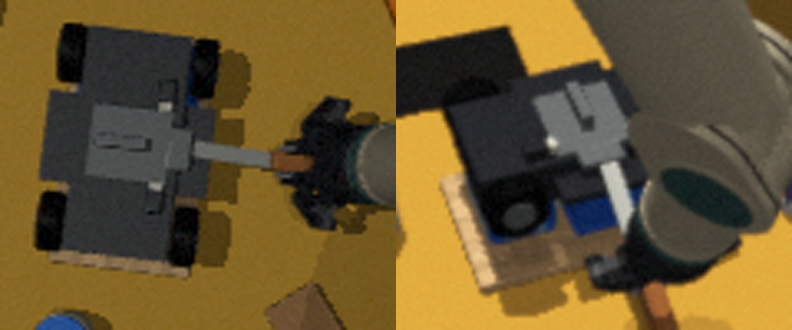

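The left panel shows the blade at (240,152) stopping at the lip's outer edge. The tilt pulled the tip back to x = -64, so it slipped out in front of the lip without lifting it; the cover still sits at 121. I'll back out, re-enter deeper at a small tilt, then feed forward while tilting.

```bash
cat >> h.py <<'E'
def tip(tx,th,zo=0.3,y=0):
    s=ctrl.read_state();R=Ro.from_euler("xyz",s["tool_rot"]).as_matrix()
    q=R@[111,0.9,-9.2]+s["eef_pos"]-TR;t=np.deg2rad(TY)
    print("tip truck",np.round([q[0]*np.cos(t)+q[1]*np.sin(t),-q[0]*np.sin(t)+q[1]*np.cos(t),q[2]],1),"tilt",np.rad2deg(np.arcsin(R[2,0])).round(1))
    h=np.deg2rad(th);c,n=np.cos(h),np.sin(h)
    z=107+zo+(tx+84)*np.tan(h)+2/c
    go(tp(tx-111*c+9.2*n,y,z-111*n-9.2*c),TY,th,TY-90)
E
python3 -m crank '[[[-0.4,0,0,0,0,0],[-0.3,0,0,0,0,0],[0,0,0,0,0,0]]]'
python3 - <<'E'
from h import *
for th in (24,12,4): tip(-74,th,2)
E
```

```text
clock: 18.02
eef_pos: [527.2, -74.4, 54.1]
tool_rot: [3.121, -0.466, 1.464]
force: [0.2, -0.8, -1.4]
width: 18.7
tip truck [-77.7  -3.7 112.3] tilt 26.7
go shift [ 0.15 -0.17 -0.22] turn [ 0.1  -0.45  0.19] | clock 18.02 pos [527.2 -74.4  54.1] rpy [178.8 -26.7  83.9] F [ 0.2 -0.8 -1.4] w 18.7 q7 0.84
tip truck [-77.7  -3.7 112.3] tilt 26.7
go shift [ 0.17 -0.16 -0.92] turn [ 0.12 -2.45  0.18] | clock 18.02 pos [527.2 -74.4  54.1] rpy [178.8 -26.7  83.9] F [ 0.2 -0.8 -1.4] w 18.7 q7 0.84
tip truck [-77.7  -3.7 112.3] tilt 26.7
go shift [ 0.27 -0.15 -1.38] turn [ 0.13 -3.79  0.17] | clock 18.02 pos [527.2 -74.4  54.1] rpy [178.8 -26.7  83.9] F [ 0.2 -0.8 -1.4] w 18.7 q7 0.84
```

```bash

python3 -m crank '[[[0,-0.05,-0.33,0.03,-0.8,0.05],[0,-0.05,-0.3,0.03,-0.8,0.05],[0,-0.05,-0.3,0.03,-0.8,0.05],[0,0,-0.3,0.03,-0.8,0],[0,0,-0.2,0,-0.6,0],[0,0,0,0,0,0]]]'
python3 - <<'E'
from h import *
tip(-55,4,0.5)
E
```

```text
clock: 18.52
eef_pos: [519.9, -92.1, 94.9]
tool_rot: [-3.141, -0.052, 1.432]
force: [-0.1, 2.1, -1.8]
width: 18.9
tip truck [-80.8  -2.2 109.8] tilt 3.0
go shift [ 0.87 -0.02  0.06] turn [-0.    0.17 -0.09] | clock 18.52 pos [519.9 -92.1  94.9] rpy [-180.   -3.   82.] F [-0.1  2.1 -1.8] w 18.9 q7 0.42
```

```bash

python3 -m crank '[[[0.25,0,0.01,0,0,-0.05],[0.25,0,0.01,0,0,0],[0.2,0,0.01,0,0,0],[0.1,0,0,0,0,0],[0.05,0,0,0,0,0],[0,0,0,0,0,0]]]'
python3 - <<'E'
from h import *
tip(-54.5,5,0.3);tip(-55,14,0);tip(-55,22,0)
E
```

```text
clock: 19.02
eef_pos: [523.0, -67.3, 94.8]
tool_rot: [-3.14, -0.056, 1.432]
force: [0.2, 1.7, 2.8]
width: 19.1
tip truck [-55.9  -2.1 110.3] tilt 3.2
go shift [ 0.06 -0.    0.06] turn [-0.01  0.3  -0.09] | clock 19.02 pos [523.  -67.3  94.8] rpy [-179.9   -3.2   82.1] F [0.2 1.7 2.8] w 19.1 q7 0.39
tip truck [-55.9  -2.1 110.3] tilt 3.2
go shift [ 0.16 -0.    0.49] turn [-0.    1.8  -0.09] | clock 19.02 pos [523.  -67.3  94.8] rpy [-179.9   -3.2   82.1] F [0.2 1.7 2.8] w 19.1 q7 0.39
tip truck [-55.9  -2.1 110.3] tilt 3.2
go shift [ 0.34 -0.01  0.82] turn [ 0.    3.13 -0.09] | clock 19.02 pos [523.  -67.3  94.8] rpy [-179.9   -3.2   82.1] F [0.2 1.7 2.8] w 19.1 q7 0.39
```

```bash

python3 -m crank '[[[0.07,0,0.13,0,0.45,0],[0.07,0,0.13,0,0.45,0],[0.06,0,0.13,0,0.45,0],[0.06,0,0.13,0,0.45,0],[0,0,0,0,0,0]]]'
python3 - <<'E'
from h import *
tip(-55,14,0);tip(-55,20,0)
E
```

```text
clock: 19.43
eef_pos: [524.3, -61.9, 79.6]
tool_rot: [-3.141, -0.251, 1.427]
force: [-0.7, -1.2, 0.7]
width: 18.6
tip truck [-55.4  -3.  116. ] tilt 14.4
go shift [ 0.01 -0.02 -0.03] turn [ 0.03 -0.06 -0.13] | clock 19.43 pos [524.3 -61.9  79.6] rpy [-180.   -14.4   81.8] F [-0.7 -1.2  0.7] w 18.6 q7 0.59
tip truck [-55.4  -3.  116. ] tilt 14.4
go shift [ 0.09 -0.02  0.25] turn [ 0.04  0.94 -0.13] | clock 19.43 pos [524.3 -61.9  79.6] rpy [-180.   -14.4   81.8] F [-0.7 -1.2  0.7] w 18.6 q7 0.59
```

```bash

python3 -m crank '[[[0.05,0,0.13,0,0.45,0],[0.06,0,0.13,0,0.45,0],[0.0,0,0,0,0,0]]]'
python3 - <<'E'
from h import *
tip(-55,20,0);tip(-54,25,0)
a=ctrl.get_image("top");X=cloud(a)
t=np.deg2rad(TY);d=X-TR;x=d[...,0]*np.cos(t)+d[...,1]*np.sin(t);y=-d[...,0]*np.sin(t)+d[...,1]*np.cos(t)
for x0 in range(-74,40,8):
    m=(abs(x-x0)<4)&(abs(y)<17);print(x0,np.nanmedian(X[m][:,2]).round(1),end=' ')
w=ctrl.get_image("wrist");X=cloud(w);print()
s=ctrl.read_state();R=Ro.from_euler("xyz",s["tool_rot"])
for v in (10,100,200,240,320):
    print(v,R.inv().apply(np.nanmedian(X[v-2:v+3,318:335].reshape(-1,3),0)-s["eef_pos"]).round(1))
E
```

```text
clock: 19.68
eef_pos: [524.9, -59.7, 72.2]
tool_rot: [3.141, -0.344, 1.423]
force: [-1.9, -3.4, -0.8]
width: 18.8
tip truck [-57.   -3.7 118.3] tilt 19.7
go shift [ 0.08 -0.03 -0.  ] turn [ 0.06  0.05 -0.17] | clock 19.68 pos [524.9 -59.7  72.2] rpy [180.  -19.7  81.5] F [-1.9 -3.4 -0.8] w 18.8 q7 0.68
tip truck [-57.   -3.7 118.3] tilt 19.7
go shift [ 0.19 -0.04  0.22] turn [ 0.07  0.88 -0.16] | clock 19.68 pos [524.9 -59.7  72.2] rpy [180.  -19.7  81.5] F [-1.9 -3.4 -0.8] w 18.8 q7 0.68
-74 110.4 -66 113.9 -58 125.6 -50 123.7 -42 122.4 -34 122.7 -26 124.7 -18 125.7 -10 127.7 -2 125.2 6 128.9 14 126.1 22 123.4 30 123.2 38 120.2 
10 [ 99.6   0.7 -11.1]
100 [ 70.    0.7 -10.9]
200 [ 31.9   0.8 -11.2]
240 [ 19.1   0.7 -22. ]
320 [-15.3   0.7 -21.9]
```

The lip is rising (125.6 at x = -58, up about 4 mm). Feeding a little and tilting on.

```bash

python3 -m crank '[[[0.12,-0.03,0.08,0,0.3,-0.1],[0.1,0,0.12,0,0.45,0],[0.05,0,0.12,0,0.45,0],[0,0,0,0,0,0],[0,0,0,0,0,0]]]'
cat >> h.py <<'E'
def prof():
    a=ctrl.get_image("top");X=cloud(a)
    t=np.deg2rad(TY);d=X-TR;x=d[...,0]*np.cos(t)+d[...,1]*np.sin(t);y=-d[...,0]*np.sin(t)+d[...,1]*np.cos(t)
    for x0 in range(-74,40,8):
        m=(abs(x-x0)<4)&(abs(y)<17);print(x0,np.nanmedian(X[m][:,2]).round(1),end=' ')
    print()
E
python3 - <<'E'
from h import *
tip(-54,27,0);prof()
E
```

```text
clock: 20.2
eef_pos: [527.0, -54.7, 64.8]
tool_rot: [3.132, -0.449, 1.436]
force: [0.9, -0.6, 1.5]
width: 18.7
tip truck [-57.2  -3.8 121.3] tilt 25.7
go shift [ 0.15 -0.08  0.03] turn [ 0.12  0.21 -0.04] | clock 20.2 pos [527.  -54.7  64.8] rpy [179.4 -25.7  82.3] F [ 0.9 -0.6  1.5] w 18.7 q7 0.79
-74 109.3 -66 115.8 -58 128.5 -50 129.2 -42 128.9 -34 127.3 -26 124.5 -18 127.9 -10 128.7 -2 124.3 6 130.3 14 126.0 22 125.4 30 123.6 38 122.2
```

```bash

python3 -m crank '[[[0.1,-0.03,0.12,0,0.4,0],[0.08,0,0.12,0,0.4,0],[0,0,0,0,0,0],[0,0,0,0,0,0],[0,0,0,0,0,0]]]'
python3 - <<'E'
from h import *
tip(-54,30,0);prof()
E
```

```text
clock: 20.67
eef_pos: [529.6, -48.6, 61.9]
tool_rot: [3.124, -0.518, 1.445]
force: [-0.7, -2.9, 0.6]
width: 18.6
tip truck [-54.9  -4.6 124.9] tilt 29.7
go shift [ 0.06 -0.14 -0.02] turn [0.15 0.05 0.03] | clock 20.67 pos [529.6 -48.6  61.9] rpy [179.  -29.7  82.8] F [-0.7 -2.9  0.6] w 18.6 q7 0.85
-74 111.9 -66 116.3 -58 131.5 -50 129.6 -42 131.0 -34 128.2 -26 128.9 -18 129.2 -10 126.9 -2 128.0 6 130.3 14 125.1 22 126.1 30 124.8 38 119.8
```

The lip is about 10 mm up (131.5 against 121.5). Withdrawing along the blade.

```bash

python3 -m crank '[[[-0.3,0,0,0,0,0],[-0.5,0,0,0,0,0],[-0.7,0,0,0,0,0],[-0.7,0,0,0,0,0],[-0.3,0,0,0,0,0],[0,0,0,0,0,0]]]'
python3 - <<'E'
from h import *
prof();go(tp(-240,0,110),TY)
E
```

```text
clock: 21.22
eef_pos: [524.0, -102.0, 30.0]
tool_rot: [3.122, -0.546, 1.463]
force: [-1.5, -3.0, 9.5]
width: 18.8
-74 107.2 -66 108.2 -58 131.5 -50 130.7 -42 129.4 -34 130.0 -26 127.4 -18 126.8 -10 129.9 -2 130.2 6 127.7 14 126.4 22 125.4 30 124.0 38 118.2 
go shift [ 0.27 -0.16 -2.96] turn [ 0.13 -5.21  0.15] | clock 21.27 pos [ 524.  -102.3   30.1] rpy [178.9 -31.2  83.8] F [-0.5  0.7 11.5] w 18.8 q7 0.93
```

```bash

python3 -m crank '[[[0.2,0,-0.6,0,0,0],[0.1,0,-0.8,0,-0.9,0],[0,0,-0.8,0,-0.9,0],[0,0,-0.8,0,-0.9,0],[0,0,-0.8,0,-0.9,0],[0,0,-0.8,0,-0.8,0],[0,0,-0.8,0.1,-0.8,0.1],[0,0,-0.8,0,0,0],[0,0,-0.3,0,0,0],[0,0,0,0,0,0]]]'
python3 - <<'E'
from h import *
go([516,-123,210],-13.3)
w=ctrl.get_image("wrist");X=cloud(w)
s=ctrl.read_state();R=Ro.from_euler("xyz",s["tool_rot"])
for v in (10,100,200,214,230,240,320):
    print(v,R.inv().apply(np.nanmedian(X[v-2:v+3,318:335].reshape(-1,3),0)-s["eef_pos"]).round(1))
E
```

```text
clock: 22.1
eef_pos: [510.7, -172.2, 213.2]
tool_rot: [-3.132, 0.035, 1.417]
force: [-0.4, -0.2, -1.0]
width: 18.6
go shift [ 1.65 -0.08  0.05] turn [ 0.21  0.34 15.74] | clock 22.1 pos [ 510.7 -172.2  213.2] rpy [-179.4    2.    81.2] F [-0.4 -0.2 -1. ] w 18.6 q7 0.32
10 [101.9   1.1  -5. ]
100 [70.6  1.1 -7.4]
200 [ 31.8   1.2 -10.4]
214 [ 26.1   1.3 -10.9]
230 [ 23.1   1.2 -21.8]
240 [ 19.2   1.3 -22.5]
320 [-13.6   1.3 -25. ]
```

```bash

python3 -m crank '[[[0,0,0,0,0.5,1],[0,0,0,0,0.4,1],[0,0,0,0.1,0.2,1],[0,0,0,0,0,1],[0,0,0,0,0,1],[0,0,0,0,0,1],[0,0,0,0,0,1],[0,0,0,0,0,1],[0,0,0,0,0,1],[0,0,0,0,0,1],[0,0,0,0,0,1],[0,0,0,0,0,1]]]'
python3 -m crank '[[[0,0,0,0,0,1],[0,0,0,0,0,1],[0,0,0,0,0,0.7],[0,0,0,0,0,0]]]'
python3 - <<'E'
from h import *
go([451,348,210],-10,4.8,-100)
E
```

```text
clock: 23.15
eef_pos: [490.3, -194.0, 185.8]
tool_rot: [-3.045, 0.024, 0.058]
force: [-0.5, -1.0, -1.3]
width: 18.9
clock: 23.48
eef_pos: [482.7, -201.1, 176.4]
tool_rot: [-3.06, 0.068, -0.256]
force: [-0.7, -0.2, -0.8]
width: 19.1
go shift [ -5.72 -17.44   0.68] turn [-0.77  1.41 -0.84] | clock 23.48 pos [ 482.7 -201.1  176.4] rpy [-175.3    3.9  -14.7] F [-0.7 -0.2 -0.8] w 19.1 q7 -0.82
```

```bash

python3 -m crank '[[[0,0,-0.8,-0.4,0.7,-0.4],[0,-0.3,-0.8,-0.4,0.7,-0.4],[-0.3,-0.9,0,0,0,0],[-0.32,-0.97,0,0,0,0],[-0.32,-0.97,0,0,0,0],[-0.32,-0.97,0,0,0,0],[-0.32,-0.97,0,0,0,0],[-0.32,-0.97,0,0,0,0],[-0.32,-0.97,0,0,0,0],[-0.32,-0.97,0,0,0,0],[-0.32,-0.97,0,0,0,0],[-0.32,-0.97,0,0,0,0]]]'
python3 - <<'E'
from h import *
go([451,348,210],-10,4.8,-100)
E
```

```text
clock: 24.48
eef_pos: [431.7, 91.1, 196.2]
tool_rot: [3.11, -0.062, -0.189]
force: [0.1, -0.2, -0.8]
width: 18.6
go shift [-0.95 -8.51 -0.79] turn [ 0.31  0.21 -0.14] | clock 24.48 pos [431.7  91.1 196.2] rpy [178.2  -3.6 -10.9] F [ 0.1 -0.2 -0.8] w 18.6 q7 -1.37
```

```bash

python3 -m crank '[[[-0.1,-0.95,-0.1,0.1,0.1,0],[-0.1,-0.95,-0.1,0.1,0.1,-0.1],[-0.1,-0.95,0,0.1,0,0],[-0.1,-0.95,0,0,0,0],[-0.1,-0.95,0,0,0,0],[-0.1,-0.95,0,0,0,0],[-0.1,-0.95,0,0,0,0],[-0.1,-0.95,0.3,0,0,0],[-0.1,-0.6,0.5,0,0,0],[0,0,0.7,0,0,0],[0,0,0.7,0,0,0],[0,0,0,0,0,0]]]'
python3 - <<'E'
from h import *
go([451,348,12],-10,4.8,-100)
E
```

```text
clock: 25.48
eef_pos: [450.5, 340.4, 110.1]
tool_rot: [3.118, -0.067, -0.157]
force: [-0.2, -0.2, -1.2]
width: 18.9
go shift [-0.24 -0.33  3.25] turn [0.22 0.16 0.17] | clock 25.48 pos [450.5 340.4 110.1] rpy [178.6  -3.8  -9. ] F [-0.2 -0.2 -1.2] w 18.9 q7 -1.7
```

```bash

python3 -m crank '[[[-0.1,-0.15,0.6,0.1,0.1,0.1],[-0.1,-0.15,0.6,0.1,0,0],[0,0,0.6,0,0,0],[0,0,0.6,0,0,0],[0,0,0.5,0,0,0],[0,0,0.2,0,0,0],[0,0,0,0,0,0]]]'
python3 - <<'E'
from h import *
go([451,348,8.5],-10,4.8,-100)
E
```

```text
clock: 26.07
eef_pos: [457.1, 337.5, 10.4]
tool_rot: [3.13, -0.074, -0.171]
force: [-0.5, -0.2, -0.5]
width: 18.9
go shift [-0.26 -0.31  0.04] turn [0.11 0.09 0.03] | clock 26.07 pos [457.1 337.5  10.4] rpy [179.4  -4.2  -9.8] F [-0.5 -0.2 -0.5] w 18.9 q7 -1.56
```

```bash

python3 -m crank '[[[0,0,0.06,0,0,0],[0,0,0,0,0,0],[0,0,0,0,0,0],[0,0,0,0,0,0],[0,0,0,0,0,0]]]' -0.4
python3 -m crank '[[[0,0,-0.4,0,0,0],[0,0,-0.9,0,0,0],[0,0,-0.9,0,0,0],[0,0,-0.9,0,0,0],[0,0,-0.9,0,0,-1],[0,0,-0.9,0,0,-1],[0,0,-0.9,0,0,-1],[0,0,-0.9,0,0,-1],[0,0,0,0,0,-1],[0,0,0,0,0,-1],[0,0,0,0,0,-1],[0,0,0,0,0,-1]]]'
python3 - <<'E'
from h import *
go(tp(4,0,210),82.6)
a=ctrl.get_image("top");X=cloud(a);c=a["color"].astype(int)
hsv=cv2.cvtColor(a["color"],cv2.COLOR_RGB2HSV)
box=lambda x0,x1,y0,y1:(X[...,0]>x0)&(X[...,0]<x1)&(X[...,1]>y0)&(X[...,1]<y1)
for n,m in [("blade",box(480,600,270,400)&(hsv[...,1]<70)&(c.sum(-1)>200)&(X[...,2]<40)),("handle",box(360,520,280,400)&(hsv[...,1]>110)&(c.sum(-1)>120)&(hsv[...,0]<17)&(X[...,2]<60))]:
    P=X[m][:,:2].astype(np.float32);print(n,len(P),cv2.minAreaRect(P) if len(P)>5 else 0,np.nanmedian(X[m][:,2]))
E
```

```text
clock: 26.48
eef_pos: [460.5, 336.3, 12.0]
tool_rot: [3.133, -0.078, -0.173]
force: [0.2, -0.6, -0.3]
width: 59.7
clock: 27.48
eef_pos: [444.0, 340.1, 235.9]
tool_rot: [3.074, -0.052, 0.701]
force: [-0.1, 0.0, -1.2]
width: 59.9
go shift [-2.61  8.18  1.28] turn [ 0.8  -0.24 -7.08] | clock 27.48 pos [444.  340.1 235.9] rpy [176.2  -3.   40.2] F [-0.1  0.  -1.2] w 59.9 q7 -1.17
blade 118 ((522.1983032226562, 324.70074462890625), (19.405244827270508, 83.15574645996094), 78.64015197753906) 19.288116999739437
handle 129 ((437.7814636230469, 337.7739562988281), (20.341562271118164, 81.7742919921875), 80.56722259521484) 29.46970087288691
```

```bash

python3 -m crank '[[[-0.29,0.9,0,0.3,0,0],[-0.29,0.9,0,0.3,0,0],[-0.29,0.9,0,0.2,-0.1,0],[-0.29,0.9,0,0,0,0],[-0.29,0.9,0,0,0,0],[-0.29,0.9,0,0,0,0],[-0.29,0.9,0,0,0,0],[-0.29,0.9,0,0,0,0],[-0.2,0.6,0,0,0,0],[0,0,0,0,0,-1],[0,0,0,0,0,-1],[0,0,0,0,0,-1]]]'
python3 -m crank '[[[0,0,0,0,0,-1],[0,0,0,0,0,-1],[0,0,0,0,0,-1],[0,0,0,0,0,-1],[0,0,0,0,0,0]]]' -0.2
python3 - <<'E'
from h import *
go(tp(4,0,200),82.6,-5.7,TY-90)
E
```

```text
clock: 28.53
eef_pos: [539.0, 100.6, 240.4]
tool_rot: [-3.14, -0.049, 1.003]
force: [0.2, 0.1, 0.1]
width: 59.8
clock: 28.95
eef_pos: [537.7, 97.3, 243.8]
tool_rot: [3.121, -0.043, 1.43]
force: [0.5, 0.4, 0.2]
width: 51.2
go shift [0.11 0.18 1.47] turn [ 0.19 -1.36 -0.13] | clock 28.95 pos [537.7  97.3 243.8] rpy [178.8  -2.5  81.9] F [0.5 0.4 0.2] w 51.2 q7 -0.04
```

```bash

python3 -m crank '[[[0.1,0.15,0.5,0.2,-0.7,-0.1],[0.05,0.05,0.5,0,-0.6,0],[0,0,0.3,0,-0.1,0],[0,0,0,0,0,0],[0,0,0,0,0,0]]]' -0.1
python3 - <<'E'
from h import *
w=ctrl.get_image("wrist");save(w,"w6.png")
go(tp(4,0,130),82.6,-5.7,TY-90)
X=cloud(w);t=np.deg2rad(TY);d=X-TR;x=d[...,0]*np.cos(t)+d[...,1]*np.sin(t);y=-d[...,0]*np.sin(t)+d[...,1]*np.cos(t)
rg=(abs(x)<38)&(abs(y)<14)&(X[...,2]>133.5)&(X[...,2]<150)
P=np.stack([x[rg],y[rg]],1).astype(np.float32);print(len(P),cv2.minAreaRect(P),np.percentile(X[rg][:,2],[5,50,95]))
E
```

```text
clock: 29.37
eef_pos: [544.7, 97.3, 207.3]
tool_rot: [3.137, 0.108, 1.415]
force: [0.8, 0.0, -0.3]
width: 47.1
go shift [ 0.43 -0.03  2.55] turn [ 0.01  0.08 -0.25] | clock 29.42 pos [544.6  97.  207.4] rpy [179.8   6.2  81.1] F [-1.1 -0.   0. ] w 47.1 q7 -0.17
1447 ((8.554553985595703, -1.3606047630310059), (49.05196762084961, 12.021868705749512), 0.3660346567630768) [137.95529388 140.68218174 143.35418715]
```

View pics/w6.png

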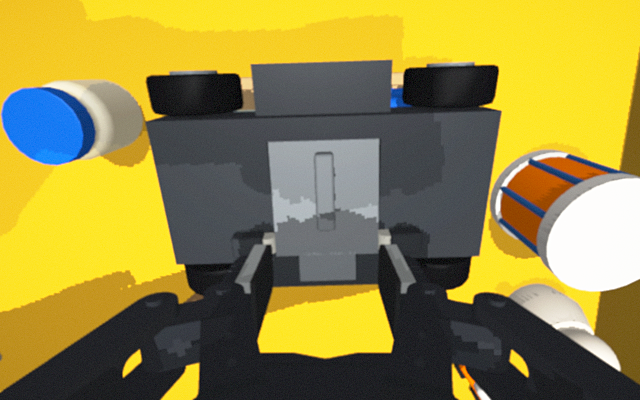

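The picture shows the cover loose, with its ridge at (325,190) between the fingers' planes and the catches at (268,240) and (385,240). Measured ridge: truck (8.5,-1.4), top at 138–143 mm, tilt about 6°, size 49x12, which fits.

```bash

python3 -m crank '[[[0.2,0,0.5,0,0,-0.15],[0.2,0,0.5,0,0,-0.1],[0.1,0,0.5,0,0.1,0],[0,0,0.3,0,0,0],[0,0,0,0,0,0],[0,0,0,0,0,0]]]' 0
python3 - <<'E'
from h import *
go(tp(6.5,-1,131),82.6,-6,TY-90)
E
```

```text
clock: 29.92
eef_pos: [548.1, 101.4, 156.1]
tool_rot: [3.133, 0.091, 1.427]
force: [-0.4, -0.2, 0.7]
width: 42.7
go shift [ 0.15 -0.08  0.83] turn [ 0.07 -0.13 -0.14] | clock 29.92 pos [548.1 101.4 156.1] rpy [179.5   5.2  81.8] F [-0.4 -0.2  0.7] w 42.7 q7 -0.13
```

```bash

python3 -m crank '[[[0.1,-0.08,0.3,0.1,-0.1,-0.15],[0.05,0,0.3,0,0,0],[0,0,0.2,0,0,0],[0,0,0,0,0,0],[0,0,0,0,0,0]]]'
python3 - <<'E'
from h import *
go(tp(6.5,-1,131),82.6,-6,TY-90)
E
```

```text
clock: 30.33
eef_pos: [547.5, 103.4, 132.0]
tool_rot: [-3.141, 0.101, 1.442]
force: [0.6, 0.8, -0.4]
width: 42.6
go shift [ 0.01 -0.05  0.03] turn [-0.   -0.03  0.01] | clock 30.33 pos [547.5 103.4 132. ] rpy [-180.     5.8   82.6] F [ 0.6  0.8 -0.4] w 42.6 q7 -0.12
```

```bash

python3 -m crank '[[[0,-0.04,0.02,0,0,0],[0,0,0,0,0,0],[0,0,0,0,0,0],[0,0,0,0,0,0],[0,0,0,0,0,0],[0,0,0,0,0,0],[0,0,0,0,0,0]]]' 1
python3 -m crank '[[[0,0,-0.2,0,0,0],[0,0,-0.3,0,0,0],[0,0,-0.5,0,0,0],[0,0,-0.6,0,0.3,0],[0,0,-0.6,0,0.3,0],[0,0,-0.6,0,0.3,0],[0,0,0,0,0,0]]]'
python3 - <<'E'
from h import *
go([500,-330,200],82.6);prof()
E
```

```text
clock: 30.92
eef_pos: [546.0, 103.5, 131.5]
tool_rot: [-3.141, 0.101, 1.441]
force: [0.1, -0.5, -2.3]
width: 10.1
clock: 31.5
eef_pos: [547.3, 111.7, 222.3]
tool_rot: [3.141, 0.004, 1.445]
force: [1.0, 0.2, -0.4]
width: 9.8
go shift [-14.8    0.28   0.8 ] turn [0.   0.03 0.03] | clock 31.5 pos [547.3 111.7 222.3] rpy [180.    0.2  82.8] F [ 1.   0.2 -0.4] w 9.8 q7 -0.08
-74 106.9 -66 106.9 -58 109.2 -50 212.8 -42 215.9 -34 217.4 -26 602.0 -18 619.9 -10 624.3 -2 624.8 6 626.7 14 624.7 22 614.1 30 614.8 38 615.0
```

```bash

python3 -m crank '[[[-0.95,0.02,0,0,0,0],[-0.95,0.02,0,0,0,0],[-0.95,0.02,0,0,0,0],[-0.95,0.02,0,0,0,0],[-0.95,0.02,0,0,0,0],[-0.95,0.02,0,0,0,0],[-0.95,0.02,0,0,0,0],[-0.95,0.02,0,0,0,0],[-0.95,0.02,0,0,0,0],[-0.95,0.02,0,0,0,0],[-0.95,0.02,0,0,0,0],[-0.95,0.02,0,0,0,0]]]'
python3 - <<'E'
from h import *
go([500,-312.5,100],76.2)
E
```

```text
clock: 32.55
eef_pos: [510.9, -225.7, 214.4]
tool_rot: [-3.124, 0.003, 1.473]
force: [0.1, -0.2, -0.8]
width: 9.8
go shift [-2.9  -0.01  3.82] turn [-0.16  0.04  1.37] | clock 32.55 pos [ 510.9 -225.7  214.4] rpy [-179.     0.2   84.4] F [ 0.1 -0.2 -0.8] w 9.8 q7 0.55
```

```bash

python3 -m crank '[[[-0.9,0,0,-0.1,0,0.4],[-0.9,0,0,0,0,0.5],[-0.7,0,0.4,0,0,0.4],[-0.1,0,0.8,0,0,0],[0,0,0.8,0,0,0],[0,0,0.8,0,0,0],[0,0,0.6,0,0,0],[0,0,0,0,0,0],[0,0,0,0,0,0]]]'
python3 - <<'E'
from h import *
go([500,-312.5,18],76.2)
a=ctrl.get_image("top");b=ctrl.get_image("side")
A=cv2.resize(a["color"][170:270,355:475],None,fx=3.3,fy=3.3);B=cv2.resize(b["color"][240:360,310:454],(396,330))
cv2.imwrite("pics/m3.png",cv2.hconcat([A,B])[...,::-1])
E
```

```text
clock: 33.3
eef_pos: [493.8, -314.2, 103.7]
tool_rot: [-3.126, 0.013, 1.324]
force: [0.9, -0.1, -0.4]
width: 10.2
go shift [0.14 0.23 2.85] turn [-0.15  0.13 -0.06] | clock 33.3 pos [ 493.8 -314.2  103.7] rpy [-179.1    0.8   75.8] F [ 0.9 -0.1 -0.4] w 10.2 q7 0.63
```

View pics/m3.png

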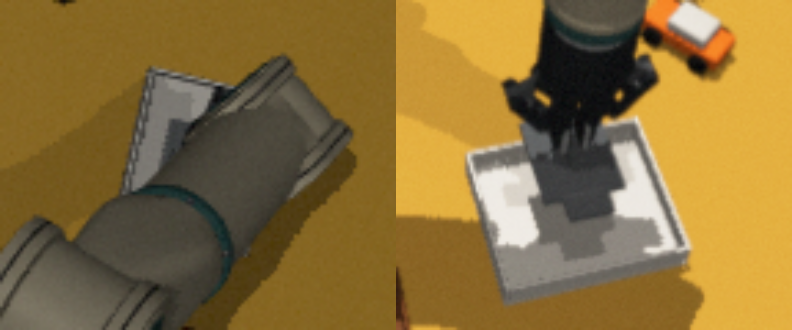

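The right panel shows the cover held level over the white tray, with its lip at (590,205). Lowering.

```bash

python3 -m crank '[[[0.1,0.15,0.5,-0.15,0.1,-0.05],[0,0.05,0.6,0,0,0],[0,0,0.6,0,0,0],[0,0,0.5,0,0,0],[0,0,0.25,0,0,0],[0,0,0,0,0,0],[0,0,0,0,0,0]]]'
python3 - <<'E'
from h import *
go([500,-312.5,18],76.2)
E
```

```text
clock: 33.98
eef_pos: [509.8, -316.1, 38.8]
tool_rot: [3.121, 0.008, 1.334]
force: [0.7, -0.8, -0.0]
width: 10.0
go shift [ 0.05 -0.36  0.68] turn [0.2  0.08 0.04] | clock 33.98 pos [ 509.8 -316.1   38.8] rpy [178.8   0.5  76.4] F [ 0.7 -0.8 -0. ] w 10.0 q7 0.69
```

```bash

python3 -m crank '[[[0,-0.2,0.2,0.2,0.1,0],[0,0,0.2,0,0,0],[0,0,0.12,0,0,0],[0,0,0,0,0,0],[0,0,0,0,0,0]]]'
python3 - <<'E'
from h import *
go([503,-312.5,18],76.2)
E
```

```text
clock: 34.4
eef_pos: [505.8, -316.1, 25.4]
tool_rot: [3.138, -0.001, 1.334]
force: [0.8, 1.1, -0.4]
width: 10.3
go shift [ 0.09 -0.12  0.25] turn [ 0.03 -0.01  0.04] | clock 34.4 pos [ 505.8 -316.1   25.4] rpy [ 1.798e+02 -1.000e-01  7.650e+01] F [ 0.8  1.1 -0.4] w 10.3 q7 0.7
```

```bash

python3 -m crank '[[[0,0,0.12,0,0,0],[0,0,0.08,0,0,0],[0,0,0.05,0,0,0],[0,0,0,0,0,0],[0,0,0,0,0,0]]]'
python3 - <<'E'
from h import *
go([503,-312.5,18],76.2)
E
```

```text
clock: 34.82
eef_pos: [506.0, -316.2, 17.4]
tool_rot: [3.138, -0.001, 1.334]
force: [0.2, 0.7, -0.9]
width: 9.8
go shift [ 0.1  -0.12 -0.02] turn [ 0.04 -0.01  0.04] | clock 34.82 pos [ 506.  -316.2   17.4] rpy [179.8  -0.   76.4] F [ 0.2  0.7 -0.9] w 9.8 q7 0.7
```

```bash

python3 -m crank '[[[0,0,0.06,0,0,0],[0,0,0.03,0,0,0],[0,0,0,0,0,0],[0,0,0,0,0,0]]]'
python3 -m crank '[[[0,0,0,0,0,0],[0,0,0,0,0,0],[0,0,0,0,0,0],[0,0,0,0,0,0],[0,0,-0.1,0,0,0],[0,0,-0.4,0,0,0],[0,0,-0.8,0,0,0],[0,0,-0.8,0,0,0],[0,0,-0.8,0,0,0],[0,0,-0.8,0,0,0],[0,0,-0.8,0,0,0],[0,0,-0.8,0,0,0]]]' 0.2
python3 -m crank '[[[0,-0.9,-0.3,0,0,0],[0,-0.9,0,0,0,0],[0,-0.9,0,0,0,0],[0,-0.9,0,0,0,0],[0,-0.9,0,0,0,0],[0,0,0,0,0,0],[0,0,0,0,0,0]]]'
python3 - <<'E'
from h import *
a=ctrl.get_image("top");save(a,"end.png",crop=(170,120,470,340),sc=2.6);X=cloud(a)
d=X[...,:2]-[495.7,-331];t=np.deg2rad(-13.8);x=d@[np.cos(t),np.sin(t)];y=d@[-np.sin(t),np.cos(t)]
for n,lo,hi in [("ridge",21,35),("plate",8,15)]:
    m=(abs(x)<75)&(abs(y)<60)&(X[...,2]>lo)&(X[...,2]<hi)
    P=np.stack([x[m],y[m]],1).astype(np.float32);print(n,len(P),cv2.minAreaRect(P),np.percentile(X[m][:,2],[5,50,95]))
E
```

```text
clock: 35.15
eef_pos: [506.3, -316.4, 17.8]
tool_rot: [3.136, -0.002, 1.334]
force: [-0.2, 0.4, -0.4]
width: 10.0
clock: 36.15
eef_pos: [501.9, -314.6, 182.4]
tool_rot: [-3.137, -0.005, 1.333]
force: [1.0, -0.3, -0.4]
width: 34.4
clock: 36.73
eef_pos: [369.6, -284.4, 204.3]
tool_rot: [3.124, -0.0, 1.333]
force: [1.5, -0.4, 0.0]
width: 34.3
ridge 52 ((0.8870964050292969, 13.750308990478516), (59.75675964355469, 58.961936950683594), 86.3568344116211) [21.58697516 26.18977015 31.35436433]
plate 459 ((0.33986663818359375, -0.11658859252929688), (119.00843811035156, 148.96066284179688), 89.68138885498047) [ 8.26690563 10.73465182 14.27352144]
```

View pics/end.png

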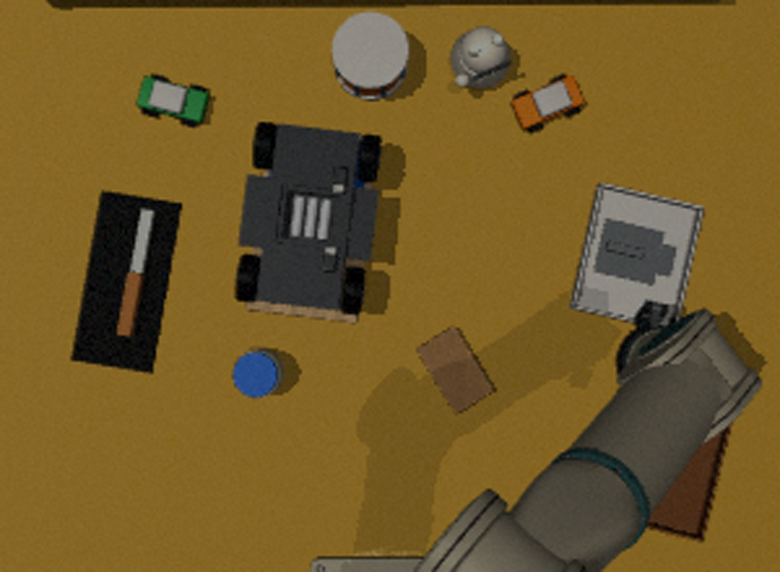

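The cover lies flat in the white tray, ridge up, at (635,250). The pry is on the mat at (135,270), and the bystanders are where they were. The plate top reads about 10.7 and the ridge about 26, as they should for a flat cover. Handing in.

```bash
python3 -c "
from cell import ctrl
print(ctrl.finish_job())"
```

```text
the job is handed in; nothing more can be done
None
```

The job is handed in at about 37 s on the clock. The cover was levered loose with the pry tool and laid flat in the white tray, ridge up. The tool is back on the black mat.

**Levering:**
- The first try slipped out in front of the lip without lifting it, because tilting drew the tip back.
- The second try went in deeper and fed forward while tilting. The lip rose about 10 mm and the cover stayed up after the tool was withdrawn.
- I regrasped the tool once before levering, because joint 7 would have run past its range.
- While withdrawing, the handle end touched the table at about 11 N and the tool turned about 5° in the grip. I allowed for this when laying it down.

**Last checks (top camera):**
- **Cover:** plate top about 10.7 mm and ridge about 26 mm above the table, which fits a cover lying flat in the tray.
- **Tool:** measured flat on the mat just after release, handle top about 29.5 mm, roughly 10 mm off the mat centre.
- **Bystanders:** they look unmoved in the last picture; I did not measure them.
- **Robot:** clear of everything.

**Did not confirm:** the final rectangle fits around the ridge and plate were too contaminated by the tray walls and the gripper to give the cover's exact place. Its position in the tray, close to the centre, rests on the picture and the release pose.

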